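# Reset the length stop on the mitre block and load a batten

## Robot

A 7-joint arm with a two-finger parallel gripper is mounted at the origin on the work surface. World frame = base frame: x ahead of the robot, y to its left, z up, the work surface at z = 0. Lengths are in mm, angles in degrees, forces in N, time in s.
With the tool pointing down it reaches from about 400 to 850 mm from the base axis. Payload 6.9 kg.
Tool frame: the origin (TCP) lies on the centre line of the jaws, within the pads' length; the fingertips stand 14 mm ahead of it and the grasp point (between the pads) lies 5 mm behind it (r.tips_ahead is the distance from the TCP to the fingertips, in mm); z points along the fingers, y is the direction in which the jaws open and shut (so a half turn about z gives the same grasp; the last joint's range is limited). The gripper opens to 85 mm and grips with 20 to 120 N. Pads are 22 mm wide; open, the fingers measure 114 mm over their backs; the gripper's body (76 mm by 85 mm) begins 54 mm behind the grasp point. The pads swing forward as they close: fully open they stand 13 mm farther back than shut.
Start: joints at [-60.991, 29.078, -13.613, 85.955, 7.202, 65.827, -8.869], TCP at [243.864, 575.45, 245.275] pointing down, gripper open.
Joint ranges: [-176.47, 176.47], [-13.61, 117.27], [-81.72, 77.17], [0.22, 143.17], [-87.28, 267.28], [10, 112.55], [-165.47, 165.47]. Speed limits (degrees/s): [136.94, 136.94, 180, 180, 180, 180, 180].

## Interface

Orientations are given as a 3x3 rotation matrix whose columns are the frame's x, y, z axes.
In Python, from plant import r gives the robot as it stands.
- The arm moves only by the shell command python3 -m creep 'ROWS'. ROWS is JSON, a list of rows, each a list of 7 numbers: the turn, a rotation vector about the tool's x, y, z in rad, then the shift along the tool's x, y, z in m, then the finger opening in m, from 0 to 0.0854. In form: [[ax, ay, az, dx, dy, dz, claw], ...]. A call has exactly 10 rows; each row is the pose to reach, as a shift and turn from the pose commanded when the call began, along the tool's axes at that moment; what a row does not reach only later rows make up. A row lasts 1/8 s, in which the tool goes at most 62.5 mm and 10.7 degrees, less where a joint would pass 70% of its speed; a pose out of reach is approached as far as the arm can. A call with a gripper value outside its range is refused whole. The fingers move at their own pace and stop on an object; the grip force is fixed at half the most. Time passes only in rows, so rows that repeat a pose let the fingers close, or fill a call up. It gives the time, the measured TCP pose, the force and the opening at its end, in the units of the state.
- r.get_obs(): the state, without advancing time (a new reading comes with each control period).
- r.get_image(name): name is "scene" or "top" or "wrist"; returns a dict with "image" (384x512x3 uint8, blue, green, red), "mtx" (3x3 intrinsics, pixels), "world_to_cam" (4x4, takes a point from world to camera coordinates). Camera axes: x right, y down, z forward; pixel columns grow to the right and rows downward; lengths in mm; the calibration is good to about 2 mm. A picture is of the moment at which its call begins. There is no depth.
- r.close_job(): hands the job in, once; it reports no verdict.
The state is a dict: "time_s": time; "joints": joint angles; "joint_vel": joint speeds; "tau": joint torques, N m; "tcp_pos": TCP position; "tool_rot": TCP orientation; "contact_force": force on the tool from outside, world axes, zero at the start; "torque": the same for the moment, N m; "finger_gap": finger opening in mm.
Only numpy, scipy, OpenCV 4.12 (cv2) and the standard library are available. Lean on these libraries where they do the work, as an engineer would, in place of code of your own. Each camera call takes 0.05 s, during which the arm holds its last target.

## Task

Set the blue length stop on the mitre block to the hole marked with red tape: pull its spring plunger, slide the stop over and let the pin drop fully home in that hole. Then lay the pine batten on the bed, gently and not dropped, flat along the fence with one end butted up against the stop, ready for sawing, and let go of it. Leave the other things on the bench where they are.

Things in the scene. Friction and masses are not known exactly. Their poses are not given: they have to be found in the camera images.
- mitre_block: Mitre block screwed to the bench. Plywood bed 135 x 445 mm, top at z = 18 mm; it spans x -55 to +80, y -210 to +235 mm from the origin, which is at bench height. Its x points away from the robot, y to the left along fence and rail (before its yaw). Behind the fence an aluminium index rail, 44 mm wide, top at z = 40 mm, spans x 28 to 72, y -209 to +41 mm.
- kerf (a point): Point where the square saw cut meets the fence's working face and the bed top: x = 5, y = 100, z = 18 mm on the mitre block, its axes. The dark wooden fence runs along y the whole length of the bed, 22 mm thick, 20 mm higher than the bed; its working face looks to -x (to the robot) and passes through this point. A batten against the stop reaches past the cut at every taped hole.
- start_hole (a point): Mouth of the rail's middle hole, in which the stop starts: x = 46, y = -84, z = 40 mm on the mitre block. Seven 9 mm index holes lie 32 mm apart along y on this line, three on each side of this one.
- stop_carriage (a joint): Slide of the blue length stop along the rail, m, positive to the mitre block's +y (left). Starts at 0, pin in the middle hole; other holes at +-0.032, +-0.064, +-0.096; ends of travel +-0.108. With the pin out it slides with 2 to 4 N and stays where it is left; with the pin in a hole it has 0.5 mm play and cannot be pushed along.
- plunger (a joint): How far the plunger is pulled up, m: 0 = pin home in a hole, 0.009 = pin tip level with the rail top, clear, 0.013 = end of travel. Spring 7 N at 0, 13.5 N fully pulled; it drops back when let go. Let go between holes, the pin rides on the rail (about 0.008) and drops into the next hole it is slowly pushed over; its round tip draws the stop in from up to 2 mm off.
- knob (a point): Middle of the plunger's black round knob, at the height to grip: 29 mm across over the 11 mm around this point, narrower below; its top is 10 mm above, its underside 15.5 mm below. Straight above the pin, 84.5 mm above the bench when home; rises with the plunger. Under it a 20 mm steel sleeve and, 28 mm below this point when home, the flat top of the stop's saddle (28 x 56 mm).
- pin_axis (a point): Point on the plunger pin's vertical axis, at the height of the rail top when the pin is home; its axes are the mitre block's. The hole that the stop stands over is right below it.
- stop_face (a point): Where the stop's steel working face (looks to +y, left), the fence face and the bed top meet; axes as the mitre block. It moves with the stop, 28 mm to +y and 41 mm to -x of the pin axis. The stop's foot carries that face: it reaches from the fence 48 mm to -x, is 14 mm thick along y, from 2 to 38 mm above the bed; an arm joins it to the saddle over the fence.
- tag_red: Red tape flag, 16 x 24 mm, flat on the back strip of the rail, which marks the wanted hole. Origin in its middle, on the rail top; axes are the mitre block's. The hole it marks lies 18 mm to -x of it, at the same y of the mitre block. It is beside one of the outer four holes (-0.096, -0.064, 0.064, 0.096 on the stop's slide).
- tag_black: Black tape flag beside another hole, same size and layout; not wanted today.
- tag_green: Green tape flag beside another hole, same size and layout; not wanted today.
- tag_yellow: Yellow tape flag beside another hole, same size and layout; not wanted today.
- batten: Planed pine batten, 270 x 40 x 40 mm, 0.16 to 0.26 kg, lying on the bench between robot and mitre block. Origin in the middle of its underside; its x axis runs along its length. Either end may butt the stop.
- batten_mid (a point): Centre of the batten (20 mm above its underside). When the batten is home it is 20 mm in front (-x) of the fence face, 135 mm to the left (+y) of the stop's working face and 20 mm above the bed.
- glue: White glue bottle, 60 mm across, 170 mm tall, standing on the bench; origin under its middle. Leave alone.
- ink_tin: Ink tin with a red band, 84 mm across, 62 mm tall, standing on the bench; origin under its middle. Leave alone.
- try_square: Try square lying flat beyond the mitre block, 160 x 110 mm, 16 mm high; origin under the middle of its wooden stock. Leave alone.
- brush_jar: Blue jar 74 mm across, 90 mm tall, with brushes up to 170 mm; origin under its middle. Leave alone.

How it is judged (in metres and radians):
On the way, in this order (a step that is already met when the one before it is completed fails the run):
1. the plunger is pulled until its pin leaves the hole (value of joint plunger above 0.007 m), for 0.1 s.
2. the stop stands at the red-taped hole with its pin fully home (value of joint plunger below 0.002 m and y of pin_axis in the frame of tag_red between -0.004 and 0.004 m), for 0.3 s.
3. the batten lies on the bed, along the fence and against the stop (x of batten_mid in the frame of stop_face between -0.0228 and -0.0185 m and y of batten_mid in the frame of stop_face between 0.1335 and 0.1378 m and z of batten_mid in the frame of stop_face between 0.017 and 0.023 m and angle between the x axis of batten and the y axis of mitre_block, either way round below 0.02 rad), for 0.2 s.
At the end, for the whole second after the job is handed in: The pin is fully home (2 mm) in the hole beside the red tape (within 4 mm along the rail); the batten lies flat on the bed, parallel to the fence within 0.02 rad, at most 2.5 mm from the fence and from the stop's working face, released and at rest (all of step 2 and all of step 3 and linear speed of batten below 0.01 m/s); the robot touches nothing.
It fails at once if the batten is dropped or flung (linear speed of batten above 0.6 m/s and contact force between the fingers and batten below 0.1 N).
It fails at once if a bystander is pushed more than 25 mm or tipped over (distance of any of glue, ink_tin, try_square, brush_jar from where it was at the start of the episode above 0.025 m or angle between any of glue, ink_tin, brush_jar's own z axis and vertical above 0.5 rad).
It also fails if it takes over 72 s, if anything falls off the work surface, if the arm or the gripper's body presses on something with over 40 N, if the wrist force passes 120 N, or if a joint passes its speed limit or range.

## Working session

There is one attempt and no reset: what is moved stays moved. The work goes in short steps, Python scripts to look and compute and a shell command to move; the robot and the scene stay as the last step left them, time stands still between calls to the robot, and variables do not carry over. Pictures are saved under pics/ and viewed, and the job is handed in when it is done.

```bash
ls; mkdir -p pics; python3 - <<'E'
from plant import r
import cv2
o=r.get_obs()
print(o)
for n in("scene","top","wrist"):
    d=r.get_image(n); cv2.imwrite(f"pics/{n}0.png",d["image"]); print(n,d["mtx"].tolist(),d["world_to_cam"].round(4).tolist())
E
```

```text
pics
{'time_s': 0.0, 'joints': array([-60.99239276,  29.12582728, -13.61018567,  86.00663086,
         7.20305805,  65.82548481,  -8.86873562]), 'joint_vel': array([ 0.03128449, -0.00129586, -0.03550218, -0.03217272,  0.07076318,
       -0.10515475,  0.07262136]), 'tau': array([-2.82094479e-04, -6.20595932e+01, -2.18680546e+00, -2.49666524e+01,
        1.27605413e-02,  1.17155354e-02, -2.46982637e-05]), 'tcp_pos': array([243.7243098 , 575.0307111 , 244.43963618]), 'tool_rot': array([[-9.20776117e-01,  3.90090923e-01, -6.43973977e-04],
       [ 3.90091453e-01,  9.20774723e-01, -1.60261704e-03],
       [-3.22114002e-05, -1.72686024e-03, -9.99998508e-01]]), 'contact_force': array([-0.24051781,  0.29602607,  0.34670298]), 'torque': array([-0.01015769,  0.02956555,  0.05704162]), 'finger_gap': 85.54363032476533}
scene [[477.2477440756304, 0.0, 255.02453072300708], [0.0, 477.2477440756304, 191.71676066715386], [0.0, 0.0, 1.0]] [[-0.6812, 0.7319, 0.0152, 370.5174], [0.5877, 0.5591, -0.5848, -287.8314], [-0.4365, -0.3895, -0.811, 1871.6066], [0.0, 0.0, 0.0, 1.0]]
top [[465.23969371085155, 0.0, 241.46191662170557], [0.0, 465.23969371085155, 189.7136016390298], [0.0, 0.0, 1.0]] [[0.0241, -0.9997, 0.0031, -27.7703], [-0.9923, -0.0243, -0.1218, 571.9231], [0.1219, -0.0002, -0.9925, 1260.9105], [0.0, 0.0, 0.0, 1.0]]
wrist [[321.3691738326294, 0.0, 263.5180457895437], [0.0, 321.3691738326294, 191.63535621447497], [0.0, 0.0, 1.0]] [[0.3899, 0.9208, -0.0028, -624.2811], [0.8889, -0.3756, 0.2623, -34.5365], [0.2405, -0.1047, -0.965, 379.7581], [0.0, 0.0, 0.0, 1.0]]
```

View pics/scene0.png

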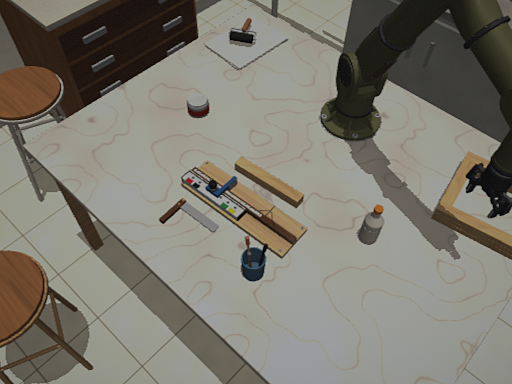

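View pics/top0.png

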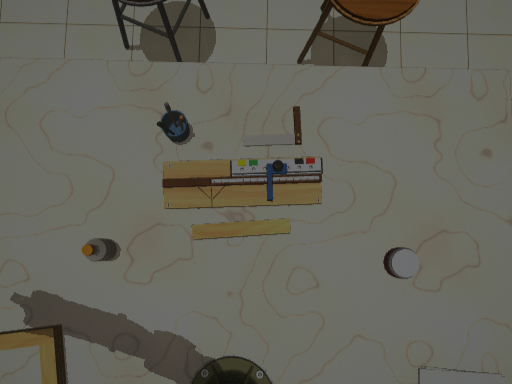

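View pics/wrist0.png

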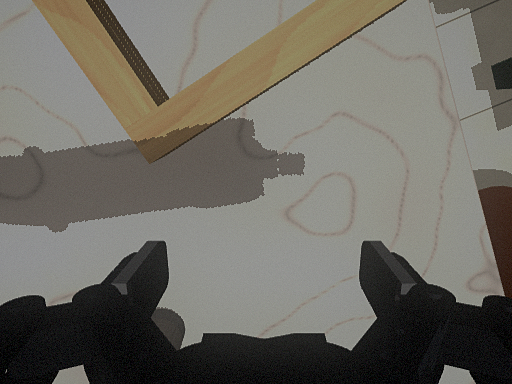

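The top view shows the block at about columns 163–322 and rows 158–208. The red tag is at (311,160), black at (299,160), green at (253,161) and yellow at (242,162). The knob is at (277,165), and the batten lies between (192,232) and (290,226). Next I'll measure them.

```bash
cat > h.py <<'E'
import numpy as np, cv2
from plant import r
def ray(d,uv):
    W=d["world_to_cam"];R=W[:3,:3];c=-R.T@W[:3,3]
    v=R.T@np.linalg.inv(d["mtx"])@np.array([uv[0],uv[1],1.]);return c,v
def onz(d,uv,z):
    c,v=ray(d,uv);return c+v*(z-c[2])/v[2]
def proj(d,p):
    W=d["world_to_cam"];q=d["mtx"]@(W[:3,:3]@np.asarray(p)+W[:3,3]);return q[:2]/q[2]
def blobs(mask,amin=10):
    n,l,s,c=cv2.connectedComponentsWithStats(mask.astype(np.uint8))
    return [(c[i].round(1),s[i,4],s[i,:4]) for i in range(1,n) if s[i,4]>=amin]
E
python3 - <<'E'
from h import *
d=r.get_image("top");im=d["image"]
hsv=cv2.cvtColor(im,cv2.COLOR_BGR2HSV);H,S,V=[hsv[...,i].astype(int) for i in range(3)]
roi=np.zeros(H.shape,bool);roi[150:215,155:330]=1
for n,m,z in(("red",((H<8)|(H>172))&(S>170)&(V>90),40),("green",(H>45)&(H<85)&(S>120),40),("yel",(H>24)&(H<36)&(S>180),40),("blue",(H>95)&(H<125)&(S>120),60)):
    for c,a,s in blobs(m&roi,6): print(n,c,a,s,onz(d,c,z).round(1))
# fence: dark brown ; batten
roi2=np.zeros(H.shape,bool);roi2[214:245,180:300]=1
m=(H>12)&(H<30)&(S>90)&roi2
b=max(blobs(m),key=lambda b:b[1]);print("batten",b)
l=cv2.connectedComponents(m.astype(np.uint8))[1]
cn=max(cv2.findContours(m.astype(np.uint8),0,1)[0],key=cv2.contourArea)
bx=cv2.boxPoints(cv2.minAreaRect(cn));print(bx, [onz(d,p,40).round(1)[:2].tolist() for p in bx])
x=cv2.resize(im[145:245,155:330],None,fx=4.5,fy=4.5,interpolation=cv2.INTER_CUBIC);x=cv2.convertScaleAbs(x,alpha=1.6);cv2.imwrite("pics/topz.png",x)
E
```

```text
red [310.  160.1] 39 [306 158   9   5] [ 660.  -203.5   40. ]
green [252.6 162.1] 38 [249 160   8   5] [650.3 -43.1  40. ]
yel [241.3 162.6] 42 [238 160   8   6] [648.1 -11.6  40. ]
blue [269.5 180.2] 174 [267 164   7  36] [597.5 -90.   60. ]
blue [283.  168.8] 46 [275 164  12   9] [ 630.  -126.5   60. ]
batten (array([240.3, 228.7]), np.int32(1423), array([192, 219,  98,  21], dtype=int32))
[[191.15015 224.53522]
 [288.85504 217.8735 ]
 [289.85916 232.6005 ]
 [192.15427 239.2622 ]] [[472.0, 122.1], [496.9, -146.3], [456.5, -149.5], [431.9, 117.8]]
```

View pics/topz.png

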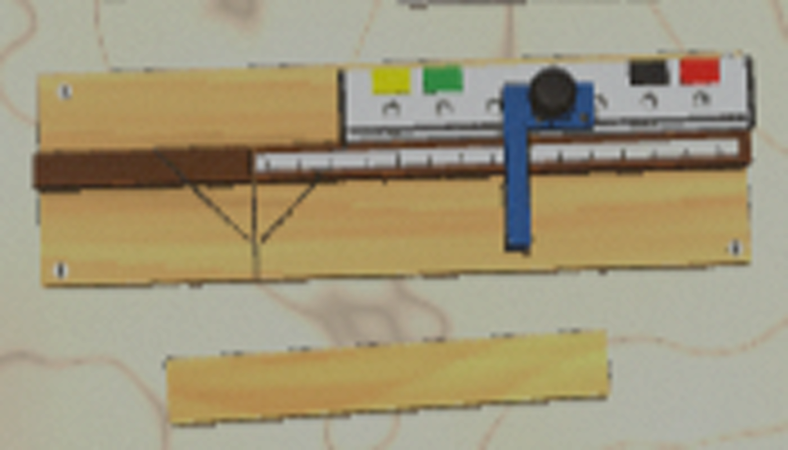

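The layout is consistent: red to yellow is 192.3 mm, as expected. Red is the −0.096 hole, and the block yaw is about 3.6°. I'll move over the stop for a closer look.

```bash
python3 -m creep '[[0,0,-0.02,-0.03,-0.02,0,0.085],[0,0,-0.05,-0.07,-0.055,0,0.085],[0,0,-0.09,-0.115,-0.09,0,0.085],[0,0,-0.13,-0.16,-0.13,0,0.085],[0,0,-0.17,-0.205,-0.165,0,0.085],[0,0,-0.20,-0.25,-0.20,0,0.085],[0,0,-0.23,-0.295,-0.24,0,0.085],[0,0,-0.26,-0.34,-0.275,0,0.085],[0,0,-0.29,-0.38,-0.31,0,0.085],[0,0,-0.32,-0.42,-0.34,0,0.085]]'; python3 -c "
from plant import r
o=r.get_obs();print(o['time_s'],o['tcp_pos'],o['tool_rot'].round(3).tolist())"
```

```text
time_s: 1.45
tcp_pos: [498.4, 96.6, 245.4]
tool_rot: [[-0.997, 0.08, 0.0], [0.08, 0.997, -0.0], [-0.0, -0.0, -1.0]]
contact_force: [0.4, 1.6, 1.2]
finger_gap: 85.1
1.45 [498.40762853  96.57648899 245.37090719] [[-0.997, 0.08, 0.0], [0.08, 0.997, -0.0], [-0.0, -0.0, -1.0]]
```

```bash
python3 -m creep '[[0,0,-0.02,-0.025,-0.038,0.005,0.085],[0,0,-0.04,-0.05,-0.075,0.015,0.085],[0,0,-0.07,-0.075,-0.115,0.025,0.085],[0,0,-0.1,-0.1,-0.15,0.035,0.085],[0,0,-0.12,-0.115,-0.18,0.04,0.085],[0,0,-0.142,-0.125,-0.195,0.045,0.085],[0,0,-0.142,-0.128,-0.199,0.045,0.085],[0,0,-0.142,-0.128,-0.199,0.045,0.085],[0,0,-0.142,-0.128,-0.199,0.045,0.085],[0,0,-0.142,-0.128,-0.199,0.045,0.085]]'; python3 - <<'E'
from h import *
d=r.get_image("wrist");cv2.imwrite("pics/w1.png",d["image"])
np.save("w1.npy",d,allow_pickle=True)
E
```

```text
time_s: 2.7
tcp_pos: [609.4, -109.2, 200.7]
tool_rot: [[-0.998, -0.062, 0.0], [-0.062, 0.998, 0.0], [-0.0, 0.0, -1.0]]
contact_force: [0.0, 0.1, 0.6]
finger_gap: 85.0
```

View pics/w1.png

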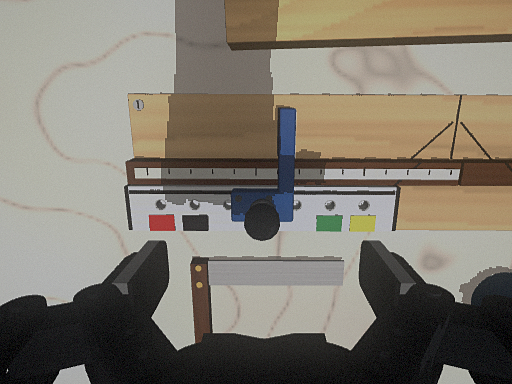

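The wrist view shows the red tag at (161,223), yellow at (362,223), the knob at (262,221) and the batten at the top. Now to refine the positions.

```bash
python3 - <<'E'
from h import *
d=np.load("w1.npy",allow_pickle=True).item();im=d["image"]
hsv=cv2.cvtColor(im,cv2.COLOR_BGR2HSV);H,S,V=[hsv[...,i].astype(int) for i in range(3)]
roi=np.zeros(H.shape,bool);roi[205:240,125:400]=1
P={}
for n,m in(("red",((H<8)|(H>172))&(S>150)),("green",(H>45)&(H<85)&(S>120)),("yel",(H>24)&(H<36)&(S>150))):
    c,a,s=max(blobs(m&roi,6),key=lambda b:b[1]);P[n]=onz(d,c,40);print(n,c,a,s,P[n].round(1))
a=P["red"];b=P["yel"];Y=(b-a)/np.linalg.norm(b-a);X=np.array([Y[1],-Y[0],0]);print("len",np.linalg.norm(b-a),"yaw",np.degrees(np.arctan2(-Y[0],Y[1])))
mid=(a+b)/2-18*X;print("start hole",mid,"target pin",mid-96*Y)
m=(V<45)&(S<120);m[:198]=0;m[244:]=0;m[:,:235]=0;m[:,290:]=0
for q in blobs(m,100):
  print("knob",q)
  for z in(84.5,94.5):print(z,onz(d,q[0],z).round(1))
print("kerf",onz(d,(458,158),38))
print("tcp",r.get_obs()["tcp_pos"].round(1))
print("pinned knob top predicted px",proj(d,mid+[0,0,54.5]),proj(d,mid+[0,0,44.5]))
E
```

```text
red [161.5 222.5] 396 [149 215  26  16] [ 658.6 -203.9   40. ]
green [325. 230.] 9 [321 230   9   1] [656.4 -46.4  40. ]Traceback (most recent call last):
  File "<stdin>", line 7, in <module>
ValueError: max() iterable argument is empty
```

```bash
python3 - <<'E'
from h import *
d=np.load("w1.npy",allow_pickle=True).item();im=d["image"]
hsv=cv2.cvtColor(im,cv2.COLOR_BGR2HSV);H,S,V=[hsv[...,i].astype(int) for i in range(3)]
print(hsv[223,362],hsv[223,328],hsv[221,262],hsv[221,275],hsv[223,195])
roi=np.zeros(H.shape,bool);roi[212:232,125:400]=1
roi[:,225:300]=0;S2=(S>60)
P={}
for n,m in(("red",((H<10)|(H>170))&(S>100)),("green",(H>45)&(H<85)&S2),("yel",(H>20)&(H<38)&(S>100))):
    q=max(blobs(m&roi,1),key=lambda b:b[1],default=None);c=q[0];P[n]=onz(d,c,40);print(n,q,P[n].round(1))
a=P["red"];b=P["yel"];Y=(b-a)/np.linalg.norm(b-a);X=np.array([Y[1],-Y[0],0]);print("len",np.linalg.norm(b-a),"yaw",np.degrees(np.arctan2(-Y[0],Y[1])))
mid=(a+b)/2-18*X;print("start hole",mid,"target pin",mid-96*Y)
m=(V<60);m[:198]=0;m[244:]=0;m[:,:235]=0;m[:,290:]=0
m&=~((H>95)&(H<130)&(S>140))
for q in blobs(m,100):
  print("knob",q)
  for z in(84.5,94.5):print(z,onz(d,q[0],z).round(1))
print("kerf",onz(d,(458,158),38))
print("pinned knob top predicted px",proj(d,mid+[0,0,54.5]),proj(d,mid+[0,0,44.5]))
E
```

```text
[ 30 132 179] [ 66 110 127] [130  17  46] [120   6  45] [15 10 52]
red (array([161.4, 222.5]), np.int32(403), array([149, 215,  26,  16], dtype=int32)) [ 658.6 -204.    40. ]
green (array([328.9, 223.2]), np.int32(385), array([316, 216,  26,  16], dtype=int32)) [649.2 -43.5  40. ]
yel (array([362.1, 223. ]), np.int32(380), array([349, 216,  27,  16], dtype=int32)) [647.  -11.7  40. ]
len 192.70572741909223 yaw 3.440750456432538
start hole [ 634.84260217 -108.92157743   40.        ] target pin [ 640.60417045 -204.74852735   40.        ]
knob (array([261.7, 219.6]), np.int32(1153), array([244, 198,  36,  43], dtype=int32))
84.5 [ 633.3 -108.8   84.5]
94.5 [ 629.6 -109.    94.5]
kerf [579.36769864  67.57111677  38.        ]
pinned knob top predicted px [261.39482367 225.91352884] [261.47744779 221.41510575]
```

```bash
python3 -m creep '[[0,0,0,-0.013,-0.001,0.01,0.07],[0,0,0,-0.026,-0.0014,0.025,0.07],[0,0,0,-0.026,-0.0014,0.045,0.07],[0,0,0,-0.026,-0.0014,0.065,0.07],[0,0,0,-0.026,-0.0014,0.085,0.07],[0,0,0,-0.026,-0.0014,0.1,0.07],[0,0,0,-0.026,-0.0014,0.112,0.07],[0,0,0,-0.026,-0.0014,0.120,0.07],[0,0,0,-0.026,-0.0014,0.120,0.07],[0,0,0,-0.026,-0.0014,0.120,0.07]]'; python3 - <<'E'
from h import *
d=r.get_image("wrist");cv2.imwrite("pics/w2.png",d["image"])
print(r.get_obs()["tcp_pos"])
E
```

```text
time_s: 4.0
tcp_pos: [635.9, -110.0, 80.9]
tool_rot: [[-0.998, -0.061, 0.001], [-0.061, 0.998, -0.0], [-0.001, -0.0, -1.0]]
contact_force: [0.7, -0.5, -0.9]
finger_gap: 69.9
[ 635.90233446 -110.04776853   80.97282166]
```

View pics/w2.png

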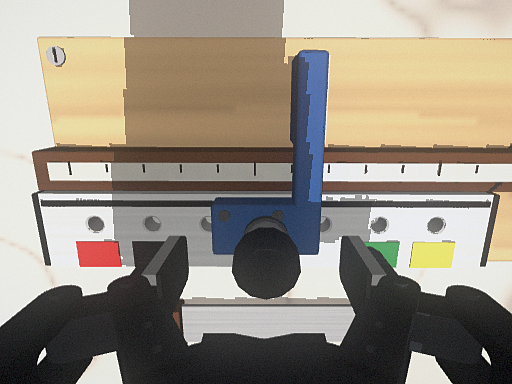

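The knob, at (267,262), sits between the pads at columns 180 and 347. I'll close on it, shifting 1 mm to the left.

```bash
python3 -m creep '[[0,0,0,0,0.001,0,0.045],[0,0,0,0,0.001,0,0.03],[0,0,0,0,0.001,0,0.015],[0,0,0,0,0.001,0,0.015],[0,0,0,0,0.001,0,0.015],[0,0,0,0,0.001,0,0.015],[0,0,0,0,0.001,0,0.015],[0,0,0,0,0.001,0,0.015],[0,0,0,0,0.001,0,0.015],[0,0,0,0,0.001,0,0.015]]'
```

```text
time_s: 5.3
tcp_pos: [635.6, -109.0, 80.9]
tool_rot: [[-0.998, -0.061, 0.001], [-0.061, 0.998, -0.0], [-0.001, -0.0, -1.0]]
contact_force: [-1.6, 0.1, 5.3]
finger_gap: 26.3
```

```bash
python3 -m creep '[[0,0,0,0,0,-0.001,0.015],[0,0,0,0,0,-0.0025,0.015],[0,0,0,0,0,-0.004,0.015],[0,0,0,0,0,-0.0055,0.015],[0,0,0,0,0,-0.007,0.015],[0,0,0,0,0,-0.0085,0.015],[0,0,0,0,0,-0.01,0.015],[0,0,0,0,0,-0.011,0.015],[0,0,0,0,0,-0.011,0.015],[0,0,0,0,0,-0.011,0.015]]'; python3 - <<'E'
from h import *
d=r.get_image("wrist");cv2.imwrite("pics/w3.png",d["image"])
E
```

```text
time_s: 6.55
tcp_pos: [635.4, -108.9, 91.3]
tool_rot: [[-0.998, -0.061, -0.0], [-0.061, 0.998, 0.0], [0.0, 0.0, -1.0]]
contact_force: [3.8, -0.7, -12.6]
finger_gap: 26.2
```

View pics/w3.png

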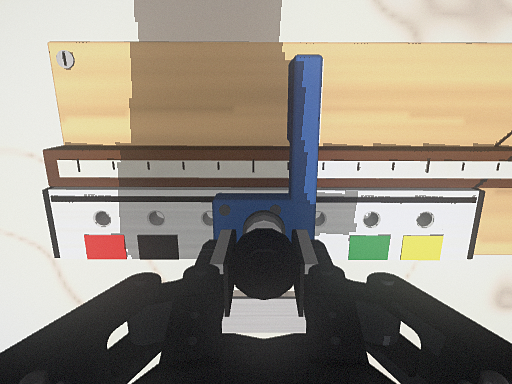

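The pull force of 12.6 N matches the spring at about 11 mm, so the pin is out. Now I'll slide 96 mm to the right.

```bash
python3 -m creep '[[0,0,0,0,-0.004,0,0.015],[0,0,0,0,-0.014,0,0.015],[0,0,0,0,-0.027,0,0.015],[0,0,0,0,-0.040,0,0.015],[0,0,0,0,-0.053,0,0.015],[0,0,0,0,-0.066,0,0.015],[0,0,0,0,-0.079,0,0.015],[0,0,0,0,-0.090,0,0.015],[0,0,0,0,-0.096,0,0.015],[0,0,0,0,-0.096,0,0.015]]'; python3 - <<'E'
from h import *
d=r.get_image("wrist");cv2.imwrite("pics/w4.png",d["image"])
print(r.get_obs()["tcp_pos"])
E
```

```text
time_s: 7.85
tcp_pos: [641.1, -206.4, 91.2]
tool_rot: [[-0.998, -0.06, -0.0], [-0.06, 0.998, -0.002], [0.0, -0.002, -1.0]]
contact_force: [3.8, -2.0, -12.4]
finger_gap: 26.4
[ 641.07118387 -206.2100233    91.26630374]
```

View pics/w4.png

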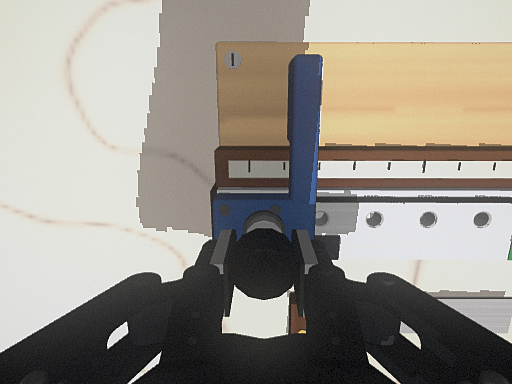

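```bash
python3 -m creep '[[0,0,0,0,0,0,0.015],[0,0,0,0,0,0,0.015],[0,0,0,0,0,0.0015,0.015],[0,0,0,0,0,0.003,0.015],[0,0,0,0,0,0.005,0.015],[0,0,0,0,0,0.007,0.015],[0,0,0,0,0,0.009,0.015],[0,0,0,0,0,0.0105,0.015],[0,0,0,0,0,0.011,0.015],[0,0,0,0,0,0.011,0.015]]'
```

```text
time_s: 9.15
tcp_pos: [641.2, -204.9, 81.0]
tool_rot: [[-0.998, -0.061, 0.0], [-0.061, 0.998, -0.0], [-0.0, -0.0, -1.0]]
contact_force: [-2.9, -1.0, 0.1]
finger_gap: 26.2
```

```bash
python3 -m creep '[[0,0,0,0,0,0,0.04],[0,0,0,0,0,0,0.065],[0,0,0,0,0,0,0.065],[0,0,0,0,0,-0.005,0.065],[0,0,0,0,0,-0.02,0.065],[0,0,0,0,0,-0.05,0.065],[0,0,0,0,0,-0.09,0.065],[0,0,0,0.03,0.03,-0.12,0.065],[0,0,0,0.05,0.06,-0.14,0.065],[0,0,0,0.05,0.06,-0.14,0.065]]'; python3 - <<'E'
from h import *
d=r.get_image("wrist");cv2.imwrite("pics/w5.png",d["image"])
np.save("w5.npy",d,allow_pickle=True)
t=r.get_image("scene")["image"];cv2.imwrite("pics/s5.png",cv2.resize(t[130:270,150:350],None,fx=4,fy=4))
E
```

```text
time_s: 10.4
tcp_pos: [587.9, -145.4, 224.0]
tool_rot: [[-0.998, -0.064, 0.005], [-0.064, 0.998, 0.0], [-0.005, -0.0, -1.0]]
contact_force: [1.4, -0.6, 0.3]
finger_gap: 64.9
```

View pics/w5.png

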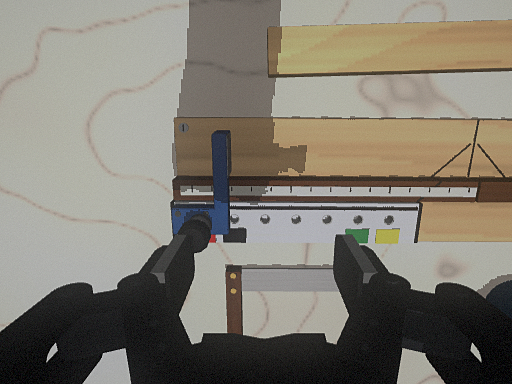

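View pics/s5.png

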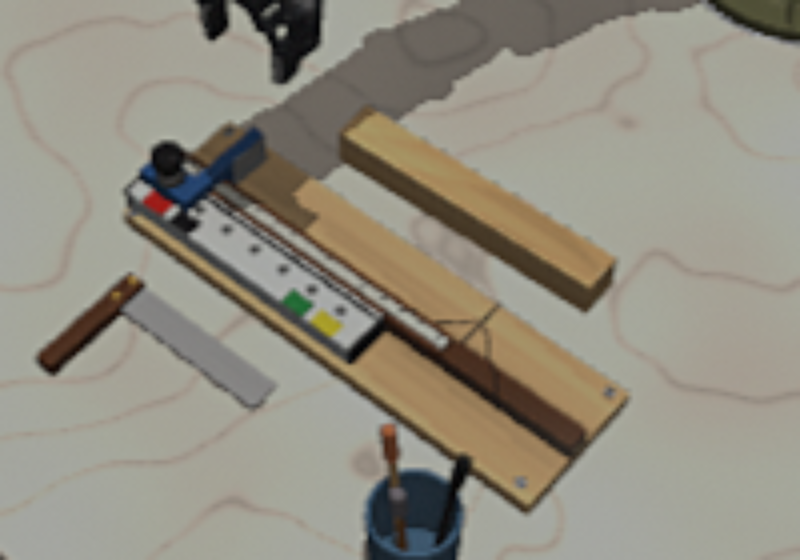

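The stop now stands beside the red tape. I'll check the knob height by comparing its displacement in the scene view, and fix the batten pose in the wrist view.

```bash
python3 - <<'E'
from h import *
d=r.get_image("scene");t=r.get_image("top")
a=cv2.imread("pics/scene0.png");b=d["image"]
def knob(im,uv,th=40,w=12):
    u,v=np.round(uv).astype(int);g=im[v-w:v+w+1,u-w:u+w+1].max(2).astype(float)
    q=blobs(g<60,15);q=min(q,key=lambda k:np.hypot(*(k[0]-w)));return q[0]+[u-w,v-w],q[1],q[2][2:]
K0=np.array([635.3,-108.9,84.5]);K1=np.array([641.1,-204.8,84.5])
for D,i0,i1 in((d,a,b),(t,cv2.imread("pics/top0.png"),t["image"])):
  for i,K in((i0,K0),(i1,K1)):
    print(knob(i,proj(D,K)),proj(D,K).round(1),"if riding",proj(D,K+[0,0,8]).round(1))
w=np.load("w5.npy",allow_pickle=True).item();hsv=cv2.cvtColor(w["image"],cv2.COLOR_BGR2HSV);H,S,V=[hsv[...,i].astype(int) for i in range(3)]
print(hsv[50,400])
# batten in top picture
im=t["image"];hs=cv2.cvtColor(im,cv2.COLOR_BGR2HSV)
c=lambda uv,z:onz(w,uv,z).round(1)
m=((H>10)&(H<35)&(S>70)&(V>110));m[100:]=0
cn=max(cv2.findContours(m.astype(np.uint8),0,1)[0],key=cv2.contourArea).reshape(-1,2)
print(cn.min(0),cn.max(0))
def fit(p): vx,vy,x,y=cv2.fitLine(p.astype(np.float32),2,0,.01,.01).ravel();return np.array([x,y]),np.array([vx,vy])
up=[];lo=[];lf=[]
for u in range(285,500,4):
    v=np.where(m[:,u])[0];up.append((u,v.min()));lo.append((u,v.max()+1))
for v in range(35,70,2): lf.append((np.where(m[v])[0].min(),v))
for n,p in(("far-from-fence edge",up),("near-fence edge",lo)):
    q=np.array(p);f=np.polyfit(q[:,0],q[:,1],1);A=c((285,np.polyval(f,285)),40);B=c((500,np.polyval(f,500)),40);dd=B-A;print(n,A,B,"yaw",np.degrees(np.arctan2(-dd[0],dd[1])))
q=np.array(lf);print("end",c((np.median(q[:,0]),50),40),q[:3],q[-3:])
E
```

```text
(array([213.4, 187.7]), np.int32(119), array([19, 17], dtype=int32)) [212.2 184.2] if riding [212.1 182.7]
(array([193.2, 172.8]), np.int32(120), array([19, 16], dtype=int32)) [191.1 169.4] if riding [190.8 167.9]
(array([278.6, 168.7]), np.int32(168), array([18, 18], dtype=int32)) [277.3 165.2] if riding [277.6 164.7]
(array([314.7, 165.2]), np.int32(522), array([25, 25], dtype=int32)) [312.9 163.9] if riding [313.4 163.4]
[ 20  98 171]
[268  20] [511  73]
far-from-fence edge [ 455.  -134.8   40. ] [437.9  53.7  40. ] yaw 5.183466355584442
near-fence edge [ 494.6 -131.5   40. ] [476.7  63.9  40. ] yaw 5.2340836189178575
end [ 475.1 -148.4   40. ] [[268  35]
 [268  37]
 [268  39]] [[269  65]
 [269  67]
 [269  69]]
```

The knob's image displacement matches a pin at home: −14.9 px, against −14.8 predicted home and −16.3 if riding. Next is the batten, centred at about (463,−14) with a yaw of 5.2°.

```bash
python3 - <<'E'
from h import *
o=r.get_obs();print(o["joints"].round(1),o["tcp_pos"].round(1))
R=o["tool_rot"];print((R.T@(np.array([463.3,-14,220])-o["tcp_pos"])).round(1))
E
```

```text
[ 18.   28.4  -9.7  91.1   5.3  60.9 100.3] [ 587.9 -149.   220.1]
[116.3 142.3   0. ]
```

```bash
python3 -m creep '[[0,0,0.15,0.01,0.012,0.01,0.065],[0,0,0.32,0.025,0.03,0.02,0.065],[0,0,0.5,0.04,0.05,0.03,0.065],[0,0,0.68,0.06,0.07,0.045,0.065],[0,0,0.86,0.075,0.09,0.06,0.065],[0,0,1.04,0.09,0.11,0.075,0.065],[0,0,1.22,0.105,0.13,0.09,0.065],[0,0,1.39,0.116,0.142,0.1,0.065],[0,0,1.543,0.1163,0.1423,0.11,0.065],[0,0,1.543,0.1163,0.1423,0.11,0.065]]'; python3 - <<'E'
from h import *
d=r.get_image("wrist");cv2.imwrite("pics/w6.png",d["image"])
np.save("w6.npy",d,allow_pickle=True)
o=r.get_obs();print(o["joints"].round(1),o["tcp_pos"].round(1),o["tool_rot"].round(3).tolist())
E
```

```text
time_s: 11.85
tcp_pos: [462.8, -13.4, 109.3]
tool_rot: [[-0.09, 0.996, -0.002], [0.996, 0.09, -0.001], [-0.001, -0.002, -1.0]]
contact_force: [-0.0, 0.3, 0.7]
finger_gap: 65.2
[-10.4  25.6  12.7 120.1  -9.4  35.3  14.1] [463.1 -13.5 109.7] [[-0.092, 0.996, -0.001], [0.996, 0.092, -0.001], [-0.001, -0.001, -1.0]]
```

View pics/w6.png

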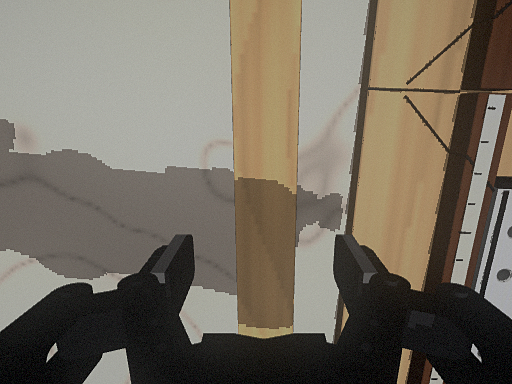

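The batten, at columns 235–297, is centred between the pads at 190 and 338. I'll descend and close.

```bash
python3 -m creep '[[0,0,0,0,0,0.012,0.065],[0,0,0,0,0,0.03,0.065],[0,0,0,0,0,0.048,0.065],[0,0,0,0,0,0.062,0.065],[0,0,0,0,0,0.070,0.065],[0,0,0,0,0,0.0715,0.06],[0,0,0,0,0,0.0715,0.045],[0,0,0,0,0,0.0715,0.03],[0,0,0,0,0,0.0715,0.03],[0,0,0,0,0,0.0715,0.03]]'; python3 - <<'E'
from h import *
d=r.get_image("wrist");cv2.imwrite("pics/w7.png",d["image"])
d=r.get_image("scene")["image"];cv2.imwrite("pics/s7.png",cv2.resize(d[100:240,200:400],None,fx=4,fy=4))
E
```

```text
time_s: 13.15
tcp_pos: [463.2, -13.1, 39.5]
tool_rot: [[-0.089, 0.996, 0.001], [0.996, 0.089, 0.0], [-0.0, 0.001, -1.0]]
contact_force: [-1.2, 0.0, 5.6]
finger_gap: 38.6
```

View pics/w7.png

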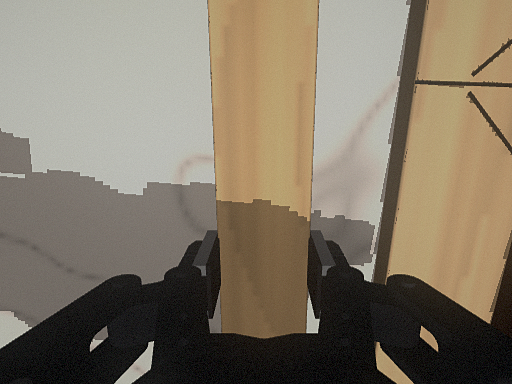

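View pics/s7.png

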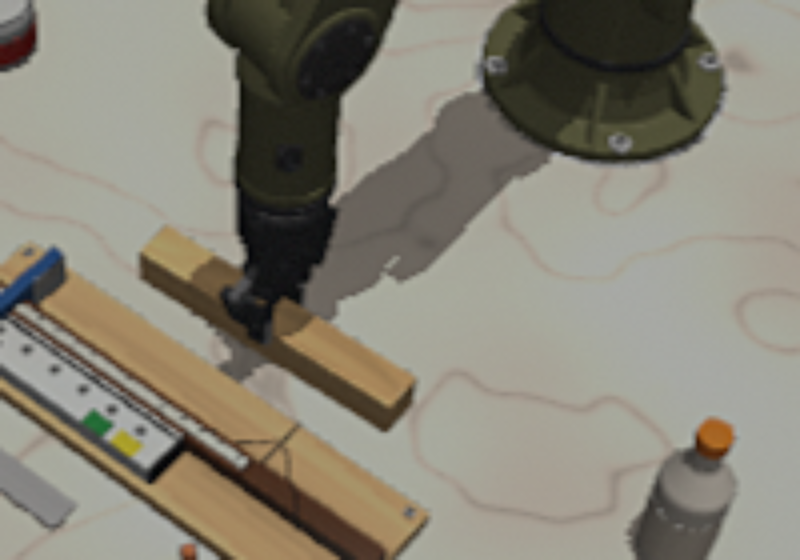

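The grip is solid at a 38.6 mm gap. I'll lift and carry the batten to a staging point above the bed, 12 mm short of both fence and stop.

```bash
python3 -m creep '[[0,0,0,0,0,-0.007,0.03],[0,0,0,0,0,-0.02,0.03],[0,0,0,0,0,-0.035,0.03],[0,0,0,-0.004,0.01,-0.045,0.03],[0,0,0.01,-0.01,0.03,-0.045,0.03],[0,0,0.02,-0.017,0.052,-0.045,0.03],[0,0,0.03,-0.024,0.074,-0.045,0.03],[0,0,0.03,-0.03,0.088,-0.045,0.03],[0,0,0.03,-0.03,0.092,-0.045,0.03],[0,0,0.03,-0.03,0.092,-0.045,0.03]]'; python3 - <<'E'
from h import *
d=r.get_image("wrist");cv2.imwrite("pics/w8.png",d["image"])
d=r.get_image("scene")["image"];cv2.imwrite("pics/s8.png",cv2.resize(d[130:270,150:350],None,fx=4,fy=4))
d=r.get_image("top")["image"];cv2.imwrite("pics/t8.png",cv2.resize(d[145:245,155:330],None,fx=4.5,fy=4.5))
print(r.get_obs()["tcp_pos"])
E
```

```text
time_s: 14.5
tcp_pos: [556.8, -34.4, 84.0]
tool_rot: [[-0.059, 0.998, -0.0], [0.998, 0.059, 0.0], [0.0, -0.0, -1.0]]
contact_force: [0.1, 0.1, -2.4]
finger_gap: 38.6
[556.48346303 -34.43687151  83.88653877]
```

View pics/w8.png

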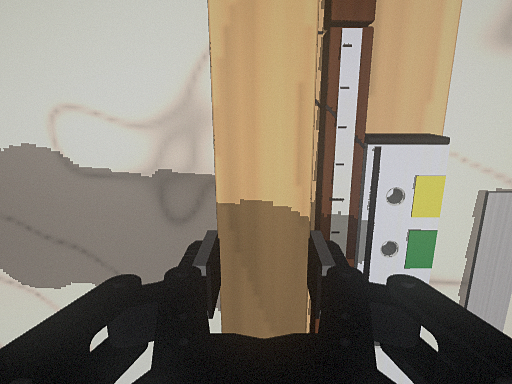

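View pics/s8.png

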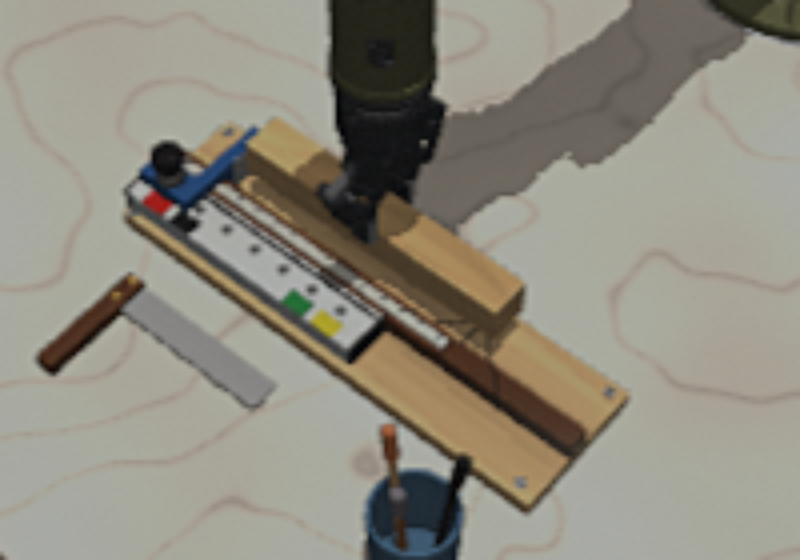

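View pics/t8.png

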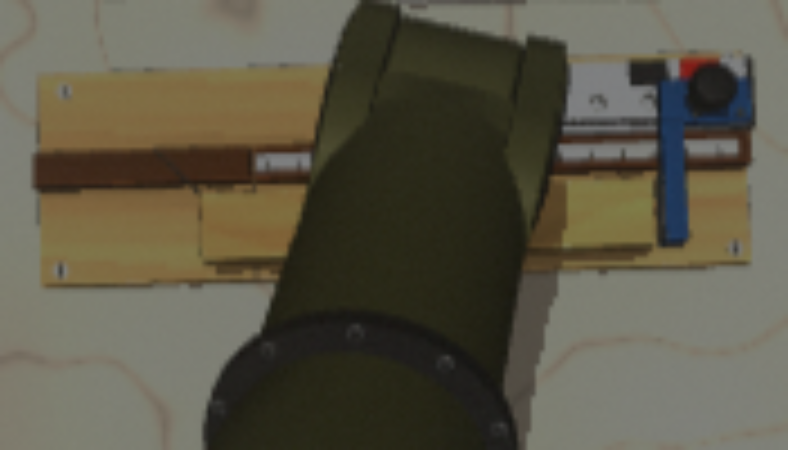

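```bash
python3 -m creep '[[0,0,0,0,0,0.004,0.03],[0,0,0,0,0,0.010,0.03],[0,0,0,0,0,0.016,0.03],[0,0,0,0,0,0.020,0.03],[0,0,0,0,0,0.023,0.03],[0,0,0,0,0,0.0245,0.03],[0,0,0,0,0,0.0255,0.03],[0,0,0,0,0,0.026,0.03],[0,0,0,0,0,0.026,0.03],[0,0,0,0,0,0.026,0.03]]'
```

```text
time_s: 15.9
tcp_pos: [557.3, -34.8, 57.9]
tool_rot: [[-0.059, 0.998, 0.0], [0.998, 0.059, -0.0], [-0.0, 0.0, -1.0]]
contact_force: [-0.4, -0.0, -2.7]
finger_gap: 38.7
```

```bash
python3 -m creep '[[0,0,0,0,0.003,0,0.03],[0,0,0,0,0.006,0,0.03],[0,0,0,0,0.009,0,0.03],[0,0,0,0,0.0105,0,0.03],[0,0,0,0,0.0115,0,0.03],[0,0,0,-0.003,0.012,0,0.03],[0,0,0,-0.006,0.012,0,0.03],[0,0,0,-0.009,0.012,0,0.03],[0,0,0,-0.010,0.012,0,0.03],[0,0,0,-0.010,0.012,0,0.03]]'; python3 - <<'E'
from h import *
d=r.get_image("wrist");cv2.imwrite("pics/w9.png",d["image"])
d=r.get_image("top")["image"];cv2.imwrite("pics/t9.png",cv2.convertScaleAbs(cv2.resize(d[145:225,195:330],None,fx=5.8,fy=5.8),alpha=1.7))
d=r.get_image("scene")["image"];cv2.imwrite("pics/s9.png",cv2.resize(d[130:270,150:350],None,fx=4,fy=4))
o=r.get_obs();print(o["tcp_pos"],o["contact_force"])
E
```

```text
time_s: 17.15
tcp_pos: [569.7, -44.1, 57.8]
tool_rot: [[-0.059, 0.998, -0.0], [0.998, 0.059, 0.0], [0.0, -0.0, -1.0]]
contact_force: [-0.3, -0.1, -1.3]
finger_gap: 38.5
[569.73864548 -44.03830565  57.77643707] [ 0.0068075   0.64905621 -1.52865891]
```

View pics/w9.png

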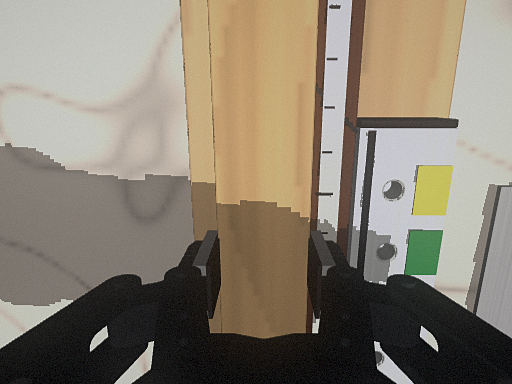

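View pics/t9.png

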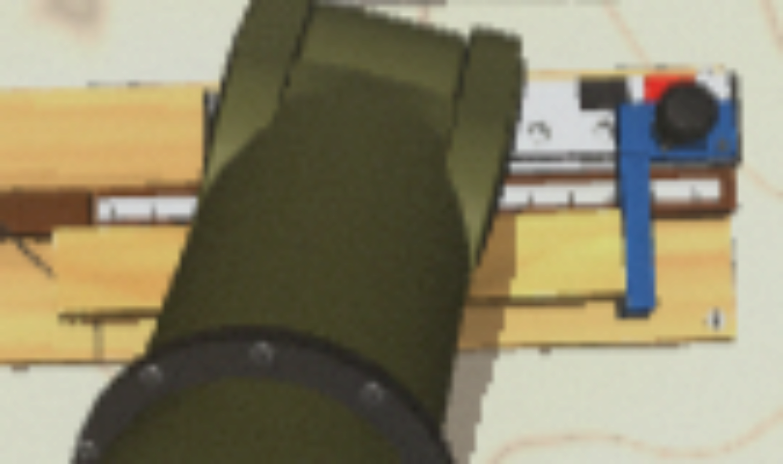

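View pics/s9.png

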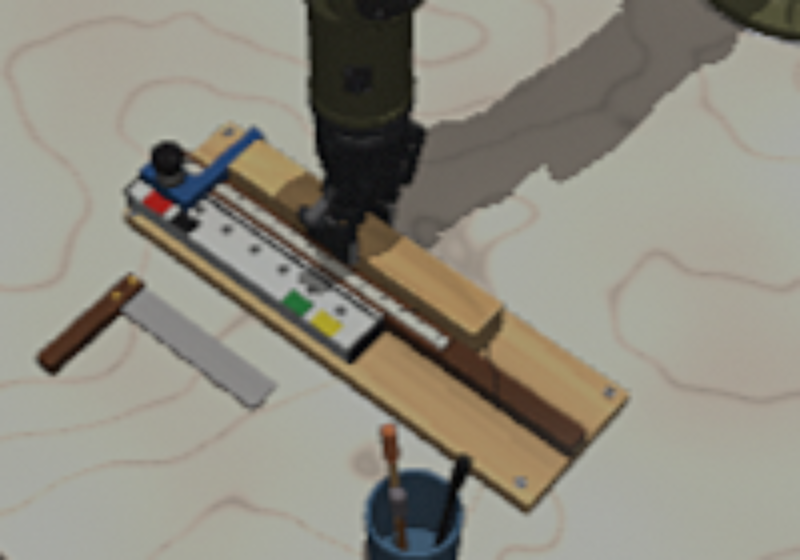

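Nothing is touching yet. I'll creep on toward the fence.

```bash
python3 -m creep '[[0,0,0,0,0.0003,0,0.03],[0,0,0,0,0.0006,0,0.03],[0,0,0,0,0.0009,0,0.03],[0,0,0,0,0.0012,0,0.03],[0,0,0,0,0.0015,0,0.03],[0,0,0,0,0.0018,0,0.03],[0,0,0,0,0.002,0,0.03],[0,0,0,0,0.002,0,0.03],[0,0,0,0,0.002,0,0.03],[0,0,0,0,0.002,0,0.03]]'
```

```text
time_s: 18.55
tcp_pos: [570.1, -44.0, 57.6]
tool_rot: [[-0.059, 0.998, -0.003], [0.998, 0.059, 0.0], [0.0, -0.003, -1.0]]
contact_force: [-6.6, 0.3, 3.3]
finger_gap: 38.3
```

It touches the fence (−6.6 N) at the predicted x. Now toward the stop.

```bash
python3 -m creep '[[0,0,0,-0.0004,-0.0005,0,0.03],[0,0,0,-0.0008,-0.0005,0,0.03],[0,0,0,-0.0012,-0.0005,0,0.03],[0,0,0,-0.0016,-0.0005,0,0.03],[0,0,0,-0.002,-0.0005,0,0.03],[0,0,0,-0.0024,-0.0005,0,0.03],[0,0,0,-0.0028,-0.0005,0,0.03],[0,0,0,-0.0028,-0.0005,0,0.03],[0,0,0,-0.0028,-0.0005,0,0.03],[0,0,0,-0.0028,-0.0005,0,0.03]]'
```

```text
time_s: 19.8
tcp_pos: [570.1, -44.2, 57.6]
tool_rot: [[-0.06, 0.998, -0.003], [0.998, 0.06, 0.003], [0.003, -0.003, -1.0]]
contact_force: [-6.8, 5.9, 3.2]
finger_gap: 38.4
```

```bash
python3 -m creep '[[0,0,0,0,-0.001,-0.0005,0.03],[0,0,0,0,-0.001,-0.0005,0.03],[0,0,0,-0.0005,-0.001,-0.0005,0.03],[0,0,0,-0.001,-0.001,-0.0005,0.03],[0,0,0,-0.0015,-0.001,-0.0005,0.03],[0,0,0,-0.002,-0.001,-0.0005,0.03],[0,0,0,-0.002,-0.001,-0.0005,0.03],[0,0,0,-0.002,-0.001,-0.0005,0.03],[0,0,0,-0.002,-0.001,-0.0005,0.03],[0,0,0,-0.002,-0.001,-0.0005,0.03]]'; python3 - <<'E'
from h import *
o=r.get_obs();print(o["tcp_pos"],o["contact_force"],o["torque"])
d=r.get_image("scene")["image"];cv2.imwrite("pics/s10.png",cv2.resize(d[150:210,170:250],None,fx=9,fy=9,interpolation=cv2.INTER_CUBIC))
d=r.get_image("top")["image"];cv2.imwrite("pics/t10.png",cv2.convertScaleAbs(cv2.resize(d[155:215,270:330],None,fx=9,fy=9,interpolation=cv2.INTER_CUBIC),alpha=1.7))
E
```

```text
time_s: 21.05
tcp_pos: [570.0, -45.2, 57.8]
tool_rot: [[-0.061, 0.998, -0.002], [0.998, 0.061, 0.004], [0.004, -0.002, -1.0]]
contact_force: [-3.8, 8.3, -0.5]
finger_gap: 38.8
[569.97052436 -45.17367934  57.83243481] [-3.76151723  8.34119498 -0.53431835] [ 1.80509589  0.7255967  -0.40509004]
```

View pics/s10.png

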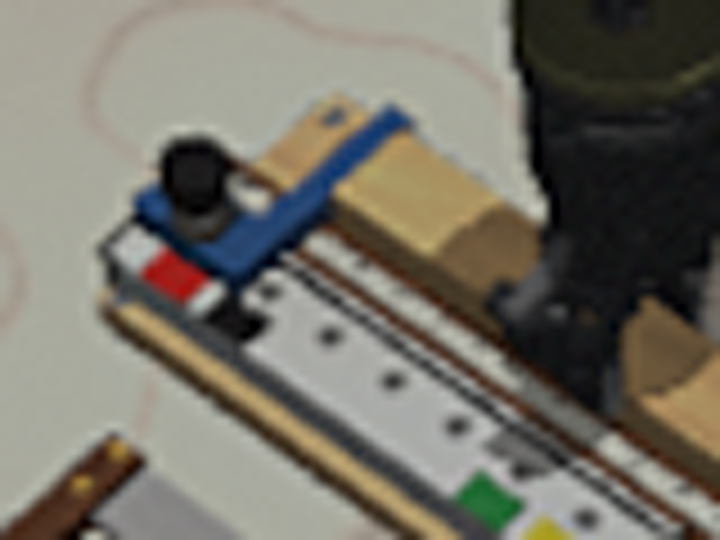

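View pics/t10.png

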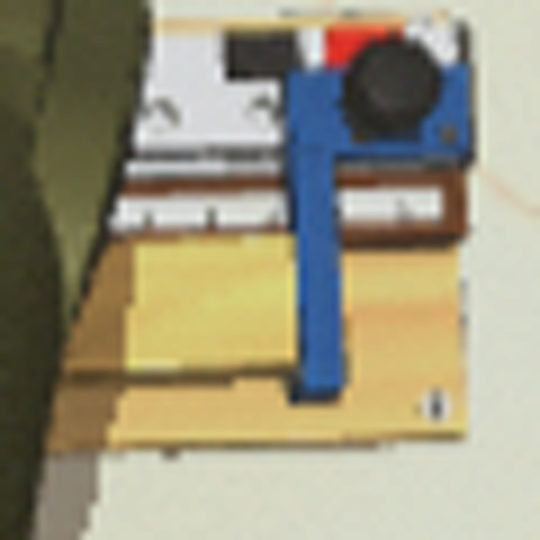

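```bash
python3 -m creep '[[0,0,0,-0.0005,0,0,0.03],[0,0,0,-0.001,0,0,0.03],[0,0,0,-0.0015,0,0,0.03],[0,0,0,-0.002,0,0,0.03],[0,0,0,-0.0025,0,0,0.03],[0,0,0,-0.0025,0,0,0.03],[0,0,0,-0.0025,0,0,0.03],[0,0,0,-0.0025,0,0,0.03],[0,0,0,-0.0025,0,0,0.03],[0,0,0,-0.0025,0,0,0.03]]'
```

```text
time_s: 22.4
tcp_pos: [569.9, -45.4, 57.7]
tool_rot: [[-0.062, 0.998, -0.003], [0.998, 0.063, 0.007], [0.007, -0.002, -1.0]]
contact_force: [-3.9, 13.6, -0.8]
finger_gap: 38.6
```

Firmly against the stop: 13.6 N with no further travel. I'll relax most of that, set the batten down and open.

```bash
python3 -m creep '[[0,0,0,0.0015,0,0.0005,0.03],[0,0,0,0.003,0,0.001,0.03],[0,0,0,0.004,0,0.0015,0.03],[0,0,0,0.004,0,0.0015,0.03],[0,0,0,0.004,0,0.0015,0.03],[0,0,0,0.004,0,0.0015,0.041],[0,0,0,0.004,0,0.0015,0.046],[0,0,0,0.004,0,0.0015,0.052],[0,0,0,0.004,0,0.0015,0.056],[0,0,0,0.004,0,0.0015,0.056]]'; python3 - <<'E'
from h import *
o=r.get_obs();print(o["tcp_pos"],o["contact_force"])
d=r.get_image("wrist");cv2.imwrite("pics/w11.png",d["image"])
E
```

```text
time_s: 23.65
tcp_pos: [570.7, -47.5, 56.8]
tool_rot: [[-0.059, 0.998, 0.0], [0.998, 0.059, -0.0], [-0.0, 0.0, -1.0]]
contact_force: [0.2, -0.7, 0.8]
finger_gap: 56.1
[570.66326729 -47.45745927  56.75833941] [ 0.15617972 -0.72708864  0.78133837]
```

View pics/w11.png

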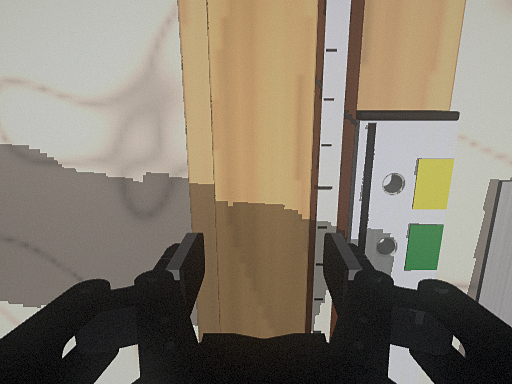

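```bash
python3 -m creep '[[0,0,0,0,0,-0.004,0.056],[0,0,0,0,0,-0.015,0.056],[0,0,0,0,0,-0.035,0.056],[0,0,0,0,0,-0.065,0.056],[0,0,0,-0.02,-0.01,-0.1,0.056],[0,0,0,-0.06,-0.015,-0.13,0.056],[0,0,0,-0.1,-0.02,-0.15,0.056],[0,0,0,-0.14,-0.02,-0.15,0.056],[0,0,0,-0.17,-0.02,-0.15,0.056],[0,0,0,-0.18,-0.02,-0.15,0.056]]';python3 -m creep '[[0,0,0,0,0,0,0.056],[0,0,0,0,0,0,0.056],[0,0,0,0,0,0,0.056],[0,0,0,0,0,0,0.056],[0,0,0,0,0,0,0.056],[0,0,0,0,0,0,0.056],[0,0,0,0,0,0,0.056],[0,0,0,0,0,0,0.056],[0,0,0,0,0,0,0.056],[0,0,0,0,0,0,0.056]]'; python3 - <<'E'
from h import *
d=r.get_image("wrist");cv2.imwrite("pics/w12.png",d["image"]);np.save("w12.npy",d,allow_pickle=True)
d=r.get_image("top")["image"];cv2.imwrite("pics/t12.png",cv2.convertScaleAbs(cv2.resize(d[145:225,155:330],None,fx=4.5,fy=4.5,interpolation=cv2.INTER_CUBIC),alpha=1.7))
E
```

```text
time_s: 24.95
tcp_pos: [560.6, -230.4, 207.6]
tool_rot: [[-0.056, 0.998, 0.001], [0.998, 0.056, -0.001], [-0.001, 0.0, -1.0]]
contact_force: [0.3, 0.6, -0.2]
finger_gap: 56.1
time_s: 26.2
tcp_pos: [561.1, -228.2, 206.8]
tool_rot: [[-0.059, 0.998, -0.0], [0.998, 0.059, 0.0], [0.0, -0.0, -1.0]]
contact_force: [0.3, 0.3, -0.0]
finger_gap: 56.0
```

View pics/w12.png

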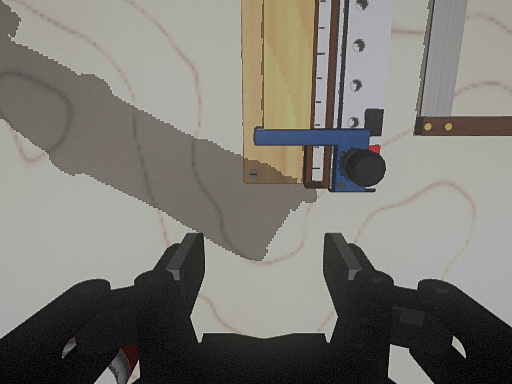

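View pics/t12.png

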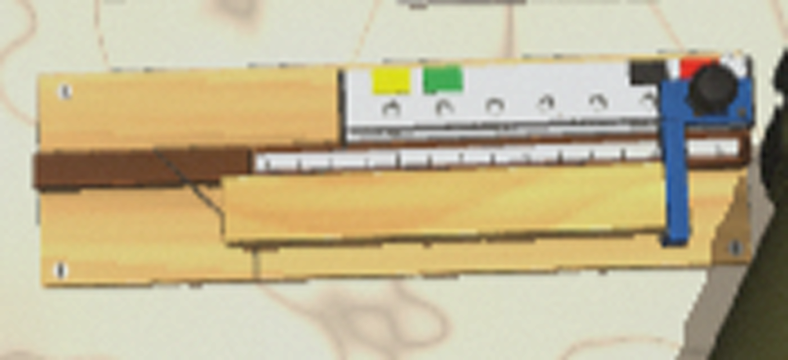

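```bash
python3 - <<'E'
from h import *
d=np.load("w12.npy",allow_pickle=True).item();im=d["image"]
cv2.imwrite("pics/w12z.png",cv2.resize(im[100:200,240:390],None,fx=5.3,fy=5.3,interpolation=cv2.INTER_CUBIC))
print("cam", (-d["world_to_cam"][:3,:3].T@d["world_to_cam"][:3,3]).round(0))
hsv=cv2.cvtColor(im,cv2.COLOR_BGR2HSV).astype(int)
# predicted landmarks if home
yaw=np.radians(3.5);X=np.array([np.cos(yaw),np.sin(yaw),0]);Y=np.array([-np.sin(yaw),np.cos(yaw),0]);sf=np.array([598.3,-179.4,18])
for n,p in(("batten top corner fence",sf+[0,0,40]),("batten top corner front",sf-40*X+[0,0,40]),("batten fence edge y+60",sf+60*Y+[0,0,40]),("front y+60",sf-40*X+60*Y+[0,0,40]),("foot tip",sf-48*X+[0,0,38]),("knob",sf+41*X-28*Y+[0,0,66.5])):print(n,proj(d,p).round(1))
for v in(20,60,100):
  row=im[v,235:345].astype(int); print(v,[(235+i,int(k)) for i,k in enumerate(np.abs(np.diff(row,axis=0)).sum(1)) if k>50])
t=r.get_image("top");h=cv2.cvtColor(t["image"],cv2.COLOR_BGR2HSV).astype(int)
E
```

```text
cam [ 558. -161.  336.]
batten top corner fence [310.6 128.7]
batten top corner front [263.6 128.8]
batten fence edge y+60 [313.4  52.7]
front y+60 [263.5  52.8]
foot tip [254.3 128.6]
knob [365.6 166.9]
20 [(240, 260), (241, 150), (261, 189), (263, 183), (313, 258), (317, 122), (318, 252), (329, 204), (330, 168), (338, 270), (339, 86), (342, 77), (343, 290)]
60 [(241, 193), (242, 101), (261, 192), (263, 224), (312, 217), (315, 96), (316, 431), (327, 207), (328, 171), (335, 59), (336, 415), (340, 328), (341, 63)]
100 [(241, 218), (242, 94), (260, 185), (263, 214), (310, 249), (314, 272), (315, 125), (325, 195), (326, 164), (334, 322), (337, 61), (338, 428), (341, 67), (342, 455)]
```

View pics/w12z.png

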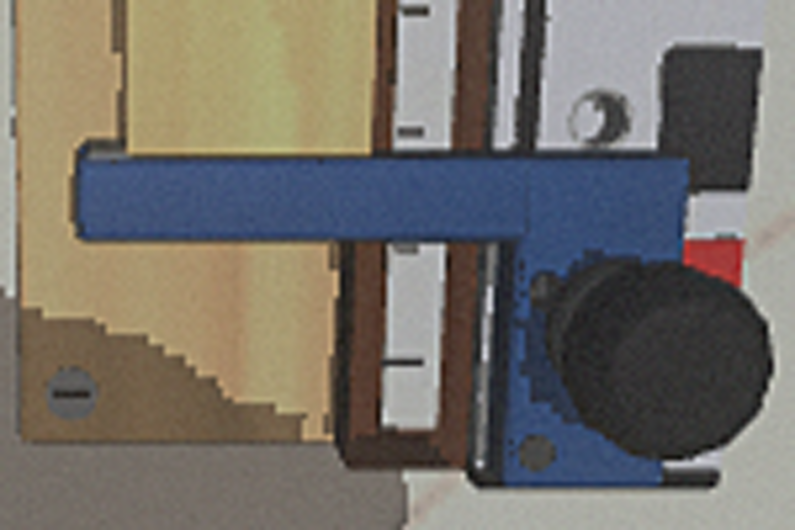

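The batten end sits flush on the stop, and its edges fall within 0.5 px of the home prediction. As a last check, I'll put the camera straight over the fence line to look for a gap.

```bash
python3 -m creep '[[0,0,0,0.01,0.004,0.0,0.056],[0,0,0,0.03,0.01,0.01,0.056],[0,0,0,0.05,0.018,0.02,0.056],[0,0,0,0.07,0.026,0.03,0.056],[0,0,0,0.09,0.032,0.04,0.056],[0,0,0,0.105,0.036,0.05,0.056],[0,0,0,0.113,0.039,0.05,0.056],[0,0,0,0.113,0.039,0.05,0.056],[0,0,0,0.113,0.039,0.05,0.056],[0,0,0,0.113,0.039,0.05,0.056]]'; python3 - <<'E'
from h import *
d=r.get_image("wrist");im=d["image"];cv2.imwrite("pics/w13.png",im);np.save("w13.npy",d,allow_pickle=True)
print("cam", (-d["world_to_cam"][:3,:3].T@d["world_to_cam"][:3,3]).round(0))
cv2.imwrite("pics/w13z.png",cv2.resize(im[0:230,200:330],None,fx=5,fy=2.6,interpolation=cv2.INTER_CUBIC))
E
```

```text
time_s: 27.6
tcp_pos: [593.4, -114.1, 157.2]
tool_rot: [[-0.058, 0.998, 0.001], [0.998, 0.058, -0.001], [-0.001, 0.001, -1.0]]
contact_force: [0.1, -0.8, 1.4]
finger_gap: 55.8
cam [590. -47. 286.]
```

View pics/w13.png

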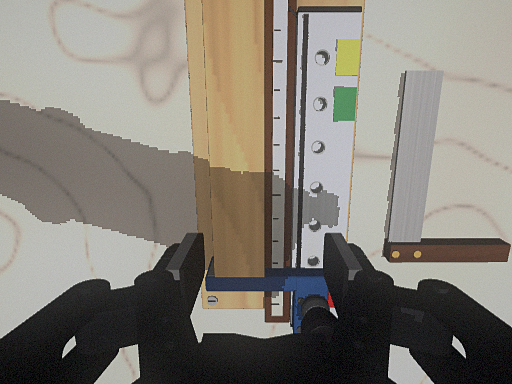

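View pics/w13z.png

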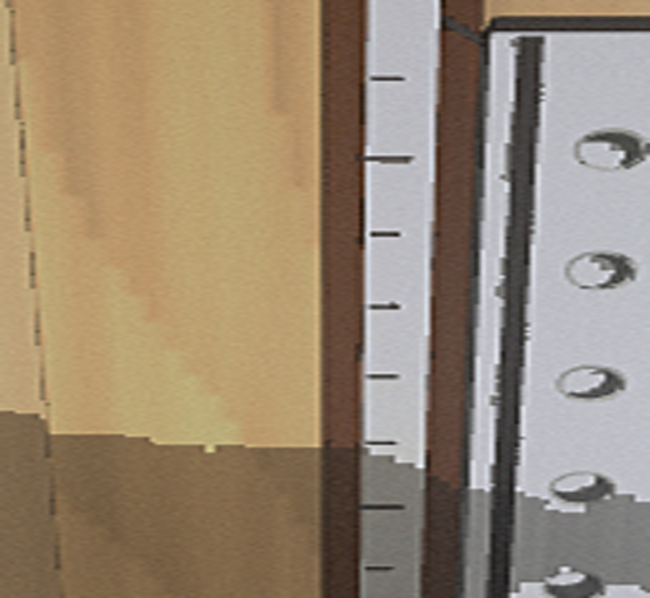

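No gap shows between batten and fence, and the batten edge is parallel to it. The arm is clear at z ≈ 157 mm and measures almost no force, so I'm handing in.

```bash
python3 - <<'E'
from plant import r
print(r.close_job()); print(r.get_obs()["contact_force"])
E
```

```text
the job is handed in; nothing more can be done
None
the job is handed in; nothing more can be done
```

I set the blue stop to the red-taped hole (−96 mm on its slide), butted the batten against it along the fence, and let go. I handed the job in at about 28 s of the 72 s allowed; no verdict is reported.

- **Stop:** I pulled the plunger about 10.5 mm (12.6 N, matching its spring), slid the stop over and lowered the pin. Knob force fell to about 0 N. The knob's shift in the scene view was −14.9 px, against −14.8 predicted for the pin home and −16.3 if it were riding on the rail.
- **Batten:** I lowered it gently onto the bed and pushed it to the fence (6.6 N, at the predicted x). Then I pushed it to the stop, where the force rose to 13.6 N with no further travel. I eased off before opening the fingers.
- **After release:** The wrist views showed no gap at the fence or the stop, and the batten edges were parallel to the fence within about half a pixel. The arm stood well clear, with only about 1 N measured.
- **Disagreements:** Contact with the stop came about 0.5 to 1.5 mm from where I predicted, within my uncertainty about where along its length I held the batten. The finger gap on the knob read 26.3 mm rather than 29 mm, but the grip held.
- **Not measured:** I only saw the bystanders in the pictures and did not measure whether they moved. The arm never worked close to them.

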